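Unlatch the taller canister and park its lid on the board

ROBOT

A 7-joint arm with a two-finger parallel gripper is mounted at the origin on a cart in front of the work surface, level with it; the furniture and walls round the work are solid. World frame = base frame: x ahead of the robot, y to its left, z up, the work surface at z = 0. Lengths are in m, angles in rad, forces in N, time in s.
With the tool pointing down it reaches from about 0.4 to 0.85 m from the base axis. Payload 10.4 kg.
Tool frame: the origin (TCP) lies between the finger pads; the fingertips stand 17 mm ahead of it and the grasp point (between the pads) lies 2 mm behind it; z points along the fingers, y is the line along which they close (so a half turn about z gives the same grasp; the last joint's range is limited). The gripper opens to 85 mm and grips with 20 to 120 N. Pads are 22 mm wide; open, the fingers measure 114 mm over their backs; the gripper's body (76 mm by 85 mm) begins 54 mm behind the grasp point. The pads swing forward as they close: fully open they stand 13 mm farther back than shut.
Start: joints at [-1.173, 0.332, -0.065, 1.46, 0.022, 1.35, -0.088], TCP at [0.255, 0.571, 0.248] pointing down, gripper open.
Joint ranges: [-2.6, 2.6], [-0.5, 2.12], [-1.47, 1.34], [0.16, 2.42], [-1.27, 4.41], [0.06, 2.06], [-2.6, 2.6]. Speed limits (rad/s): [2.22, 2.22, 2.79, 2.79, 3.14, 3.14, 3.14].

INTERFACE

Orientations are given as a unit quaternion [x, y, z, w].
In Python, from workcell import readout, imaging, manip gives the robot as it stands. The module is installed in compiled form; this text tells all that it offers.
- The arm moves only by the shell command python3 -m crank 'ROWS' [OPENING] [FORCE]. ROWS is JSON, a list of rows, each a list of 4 numbers: the shift along the tool's x, y, z as a fraction of full scale, then the turn about the tool's z as a fraction of full scale. In form: [[x, y, z, yaw], ...]. A call has 1 to 5 rows; each row is the pose to reach, as a shift and turn from the pose commanded when the call began, along the tool's axes at that moment; what a row does not reach only later rows make up. Full scale, the value 1, is 400 mm for a shift and 60 degrees for a turn. A row lasts 1/12 s, in which the tool goes at most 41.7 mm and 7.16 degrees, less where a joint would pass 70% of its speed; a pose out of reach is approached as far as the arm can. A call with a number of a shift or a turn outside -1 to 1 is refused whole. A call with a gripper value outside its range is refused whole. OPENING is the gripper command: -1 is shut, 1 is fully open, values between are in proportion, set as the call begins (- or left out, the last holds). The fingers move at their own pace and stop on an object; FORCE is the grip in N (left out, the last holds). Time passes only in rows, so rows that repeat a pose let the fingers close. It gives the time, the measured TCP pose, the force, the opening and the grip force at its end, in the units of the state.
- readout.get_obs(): the state, without advancing time (a new reading comes with each control period).
- imaging.camera(name): name is "scene" or "side" or "wrist"; returns a dict with "color" (480x640x3 uint8, red, green, blue), "fx", "fy", "cx", "cy" (pixels), "rvec" (rotation vector, rad) and "tvec" (3), from world to camera coordinates, as OpenCV has them. Camera axes: x right, y down, z forward; pixel columns grow to the right and rows downward; lengths in m; the calibration is good to about 2 mm. The wrist camera is an equidistant fisheye: a pixel r from the principal point sees the ray r / f radians off the axis. A picture is of the moment at which its call begins. There is no depth.
- manip.hand_in(): hands the job in; it is judged then, once.
The state is a dict: "clock": time; "joint_pos": joint angles; "joint_velocities": joint speeds; "tau": joint torques, N m; "position": TCP position; "ee_rot": TCP orientation; "ft_force": force on the tool from outside, world axes, zero at the start; "torque": the same for the moment, N m; "grip_width": opening from 0.0 (shut) to 1.0 (fully open); "grasp_force": force on a finger pad.
Only numpy, scipy, OpenCV 4.12 (cv2) and the standard library are available. Lean on these libraries where they do the work, as an engineer would, in place of code of your own. Each camera call takes 0.05 s, during which the arm holds its last target. There are 200 camera calls.

TASK

Open the taller of the two white canisters: pinch the two spring buttons on its lid together to free the catch and lift the lid off. Still holding it, set it down right way up on the wooden chopping board, wholly on the board and without dropping it, then let go. Leave the lower canister shut.

Things in the scene. Friction and masses are not known exactly. Their poses are not given: they have to be found in the camera images.
- tall_lid_grip (a point): Midway between the two buttons of the 120 mm high canister's lid: grey square plate 96x96x8 mm with a block 34 (x) x 36 (y) x 44 high on it, a dark button on the block's +y and -y sides. z up, y is the line through the buttons. The point is 14 mm below the block's top, 30 above the plate, 38 above the canister's rim, 56 above the lid's foot (two 18 mm rails under the plate). Lid about 0.17 kg.
- tall_button_a (a joint): Button on the lid's +y side, 26 mm wide, 22 high: travel inward in m, 0 = out (its hook is under the canister's inner lip), 0.008 = fully in; hook free from 0.0065. Button faces are 56 mm apart at rest, 40 mm both fully in. Spring 3 N at the start, 8 N fully in; springs back when let go. Both must stay in until the lid is 25 mm up.
- tall_button_b (a joint): The same for the button on the lid's -y side.
- low_lid_grip (a point): The same point on the identical lid of the lower canister (75 mm high), which stays shut. Both canisters are white, square, 96x96 mm outside, heavy and fixed, at least 0.18 m apart between centres; either may be on the left.
- board: Light wooden chopping board lying fixed on the worktop, 220 (x) x 180 (y) x 18 mm, with a dark dot near one corner; origin at the centre of its underside, z up. The grip point of a lid standing on it is 74 mm above the origin.
There are look-alikes about, which are no part of the job. What is shaped like the part that bears tall_lid_grip but blue or yellow is not meant.

How it is judged:
By the outcome, as a careful person would: the job done as asked, in the order asked, and still so for the second after the job is handed in, with the robot touching nothing.
It also fails if it takes over 45 s, if anything falls off the work surface, if the arm or the gripper's body presses on something with over 40 N, if the wrist force passes 120 N, or if a joint passes its speed limit or range.

## Working session

There is one attempt and no reset: what is moved stays moved. The work goes in short steps, Python scripts to look and compute and a shell command to move; the robot and the scene stay as the last step left them, time stands still between calls to the robot, and variables do not carry over. Pictures are saved under pics/ and viewed, at most 10 in all, crops included, and the job is handed in when it is done.

```bash
mkdir -p pics; cat > h.py <<'E'
import numpy as np, cv2
from workcell import readout, imaging, manip
def shot(n,f):
    c=imaging.camera(n); cv2.imwrite('pics/'+f,c['color'][:,:,::-1]); np.save('pics/'+f+'.npy',c,allow_pickle=True); return c
def load(f): return np.load('pics/'+f+'.npy',allow_pickle=True).item()
def ray(c,u,v,fish=False):
    R=cv2.Rodrigues(np.array(c['rvec'],float))[0]; t=np.array(c['tvec'],float).ravel()
    a=np.array([(u-c['cx'])/c['fx'],(v-c['cy'])/c['fy']])
    if fish:
        th=np.linalg.norm(a); d=np.r_[a/max(th,1e-9)*np.sin(th),np.cos(th)]
    else: d=np.r_[a,1]
    return -R.T@t, R.T@d
def onz(c,u,v,z,fish=False):
    o,d=ray(c,u,v,fish); return o+d*(z-o[2])/d[2]
E
python3 - <<'E'
from h import *
for n in ['scene','side','wrist']:
    c=shot(n,n+'0.png'); print(n,-cv2.Rodrigues(np.array(c['rvec'],float))[0].T@np.array(c['tvec']).ravel(),c['fx'])
print(readout.get_obs())
E
```

```text
scene [ 0.15858468 -0.58271074  0.94383797] 498.71651373686035
side [ 0.30813135 -0.79215197  0.60780411] 500.1120908723499
wrist [0.19287024 0.59752284 0.37337197] 371.64829954431775
{'clock': 0.15, 'joint_pos': array([-1.17260275,  0.33274431, -0.06468199,  1.46071058,  0.02159519,
        1.34990331, -0.08849432]), 'joint_velocities': array([-0.00011208, -0.00101843,  0.00246477, -0.00045388,  0.00027254,
       -0.00122348,  0.00141026]), 'tau': array([ 1.22795798e-03, -6.25828528e+01,  4.93541965e-02, -3.91852963e+01,
        1.61212042e-02,  7.54179724e-03,  1.56284909e-05]), 'position': array([0.25520731, 0.57024572, 0.24770571]), 'ee_rot': array([ 2.08846107e-01,  9.77948371e-01, -5.27796652e-04, -8.94006768e-05]), 'ft_force': array([-0.34573375,  0.80191805,  0.20720149]), 'torque': array([-0.0210778 ,  0.02867486, -0.04741406]), 'grasp_force': 0.0, 'grip_width': 0.9983144296804703}
```

View pics/scene0.png

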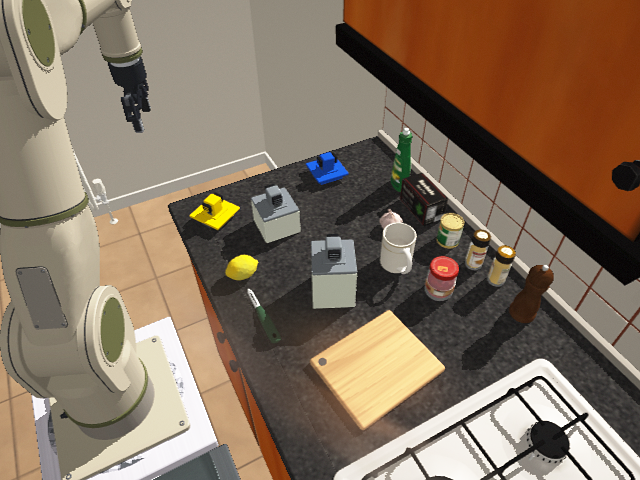

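View pics/side0.png

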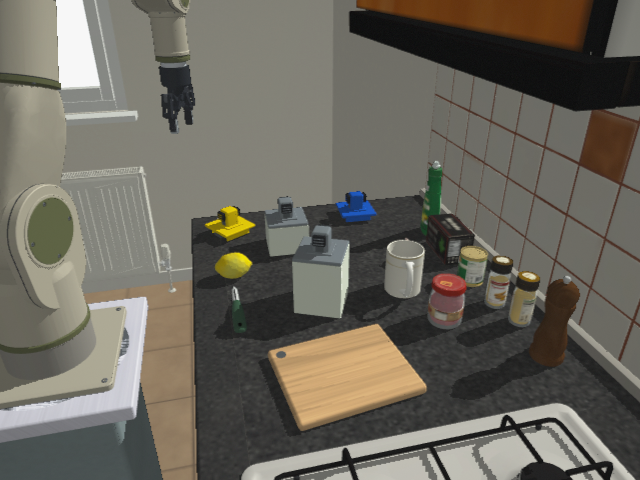

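Scene: two white canisters with grey lids. The nearer one, lid at (333,250), shows the taller white side; the other is at (275,200). The loose lids at (213,207) yellow and (326,167) blue are look-alikes. The board is at (378,368), with its dot at (322,362). In the side view the near canister is at (322,275), clearly the taller, the low one is at (286,230), and the board is at (345,375).
I choose the near one and will check it in a close crop.

```bash
python3 - <<'E'
from h import *
a=load('scene0.png')['color'][225:315,300:370]; b=load('side0.png')['color'][222:322,285:360]
A=cv2.resize(a,None,fx=5.5,fy=5.5,interpolation=2); B=cv2.resize(b,None,fx=5.5,fy=5.5,interpolation=2)
m=np.zeros((max(A.shape[0],B.shape[0]),A.shape[1]+B.shape[1],3),np.uint8); m[:A.shape[0],:A.shape[1]]=A; m[:B.shape[0],A.shape[1]:]=B
cv2.imwrite('pics/crop.png',m[:,:,::-1]); print(m.shape,A.shape)
for n in ['scene','side']:
    c=load(n+'0.png'); hsv=cv2.cvtColor(c['color'],cv2.COLOR_RGB2HSV)
    k=cv2.inRange(hsv,(8,60,120),(25,200,255)); cs=cv2.findContours(k,0,2)[0]
    for q in sorted(cs,key=cv2.contourArea)[-3:]:
        M=cv2.moments(q); u,v=M['m10']/M['m00'],M['m01']/M['m00']
        if v<310 or u>450: continue
        p=cv2.approxPolyDP(cv2.convexHull(q),4,True)[:,0]
        print(n,cv2.contourArea(q)); [print(x,onz(c,*map(float,x),.018).round(3)) for x in p]
E
```

```text
(550, 797, 3) (495, 385, 3)
scene 3489.0
[  0 351] [-0.189  0.221  0.018]
[ 31 395] [-0.141  0.085  0.018]
[ 41 479] [-0.142 -0.09   0.018]
[  0 479] [-0.206 -0.056  0.018]
scene 8803.5
[386 310] [ 0.584 -0.071  0.018]
[444 366] [ 0.614 -0.243  0.018]
[401 434] [ 0.458 -0.318  0.018]
[393 437] [ 0.442 -0.316  0.018]
[359 428] [ 0.395 -0.272  0.018]
[310 362] [ 0.376 -0.107  0.018]
side 8976.5
[ 83 294] [0.026 0.167 0.018]
[191 280] [0.246 0.168 0.018]
[192 479] [ 0.242 -0.33   0.018]
[163 479] [ 0.205 -0.321  0.018]
side 9960.5
[426 386] [ 0.612 -0.246  0.018]
[425 391] [ 0.606 -0.256  0.018]
[303 428] [ 0.402 -0.282  0.018]
[269 351] [ 0.378 -0.102  0.018]
[378 324] [ 0.591 -0.075  0.018]
```

View pics/crop.png

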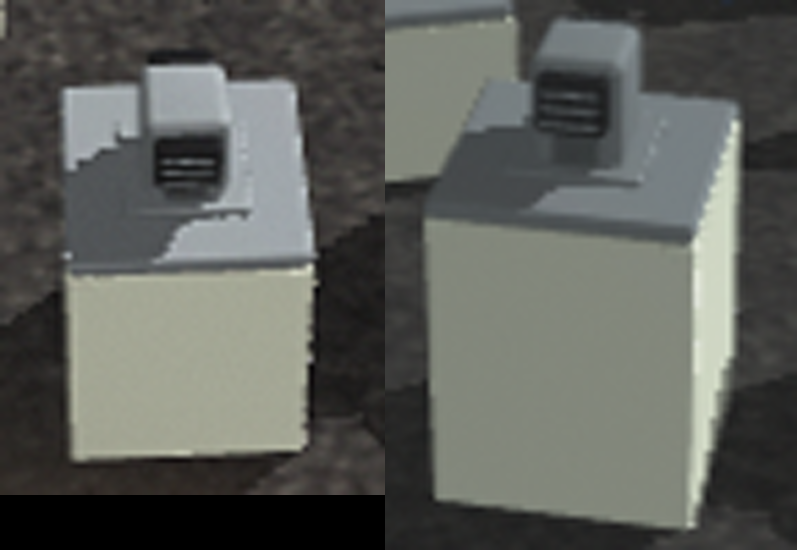

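The crop shows a white canister with a grey lid: tall body, a dark button facing the cameras (scene crop (188,162)) and another button at the back (178,58). This is the tall one, and the button line runs roughly along world y. I'll compute its pose from the plate corners at z = 0.128 and the rest.

```bash
python3 - <<'E'
from h import *
S={'scene':(5.5,300,225,0,[(62,90),(295,82),(314,258),(68,264)]),'side':(5.5,285,222,385,[(490,80),(740,103),(692,235),(428,212)])}
for n,(s,ox,oy,sx,P) in S.items():
    c=load(n+'0.png')
    Q=np.array([onz(c,(x-sx)/s+ox-.5,(y)/s+oy-.5,.128) for x,y in P])
    print(n,Q.round(3).tolist(),'c',Q.mean(0).round(4),'len',[round(np.linalg.norm(Q[i]-Q[(i+1)%4]),3) for i in range(4)],
     'yaw',np.degrees([np.arctan2(*(Q[1]-Q[0])[1::-1]),np.arctan2(*(Q[2]-Q[3])[1::-1]),np.arctan2(*(Q[0]-Q[3])[1::-1])-np.pi/2,np.arctan2(*(Q[1]-Q[2])[1::-1])-np.pi/2]).round(1))
# button: front face center, two views triangulated
o1,d1=ray(load('scene0.png'),188/5.5+299.5,162/5.5+224.5); o2,d2=ray(load('side0.png'),(572-385)/5.5+284.5,102/5.5+221.5)
A=np.c_[d1,-d2]; t=np.linalg.lstsq(A,o2-o1,rcond=None)[0]; print(o1+d1*t[0],o2+d2*t[1])
# block top z=.172
c=load('scene0.png');print(onz(c,185/5.5+299.5,100/5.5+224.5,.172))
o=readout.get_obs(); from scipy.spatial.transform import Rotation as R; print(R.from_quat(o['ee_rot']).as_matrix().round(3))
E
```

```text
scene [[0.487, 0.105, 0.128], [0.573, 0.065, 0.128], [0.532, -0.019, 0.128], [0.448, 0.023, 0.128]] c [0.5098 0.0433 0.128 ] len [np.float64(0.095), np.float64(0.093), np.float64(0.095), np.float64(0.091)] yaw [-25.2 -26.1 -25.3 -25.6]
side [[0.486, 0.105, 0.128], [0.572, 0.065, 0.128], [0.529, -0.022, 0.128], [0.445, 0.015, 0.128]] c [0.5082 0.041  0.128 ] len [np.float64(0.095), np.float64(0.097), np.float64(0.092), np.float64(0.099)] yaw [-25.  -23.5 -24.2 -26. ]
[0.49876839 0.02116506 0.16127089] [0.49795997 0.0211574  0.16091356]
[0.50827489 0.04128412 0.172     ]
[[-0.913  0.408 -0.   ]
 [ 0.408  0.913 -0.001]
 [-0.    -0.001 -1.   ]]
```

Both views agree: the grip point is at about (0.509, 0.042, 0.158), with heights and sizes as expected. The button line is at 64.7° and the tool y at 65.9°. The board centre is about (0.495, -0.175), yaw about 8.5°. I'll move over the lid.

```bash
python3 -m crank '[[-0.075,-0.063,0,0.02],[-0.15,-0.126,0,0.02],[-0.225,-0.19,0,0.02],[-0.3,-0.253,0,0.02],[-0.37,-0.315,0,0.02]]' 1 40
python3 -m crank '[[-0.075,-0.063,0,0],[-0.15,-0.126,0,0],[-0.225,-0.19,0,0],[-0.3,-0.253,0,0],[-0.37,-0.315,0,0]]'
python3 -m crank '[[-0.075,-0.063,0,0],[-0.15,-0.126,0,0],[-0.225,-0.19,0,0],[-0.225,-0.19,0,0],[-0.225,-0.19,0,0]]'
```

```text
clock: 0.57
position: [0.3396, 0.3929, 0.2481]
ee_rot: [0.219, 0.976, -0.0, -0.0]
ft_force: [0.8, 1.0, -0.8]
grip_width: 0.995
grasp_force: 0.0
clock: 0.98
position: [0.4193, 0.2156, 0.2483]
ee_rot: [0.219, 0.976, 0.0, 0.0]
ft_force: [1.4, 0.7, 0.6]
grip_width: 1.003
grasp_force: 0.0
clock: 1.4
position: [0.4683, 0.1084, 0.2482]
ee_rot: [0.221, 0.975, -0.0, -0.0]
ft_force: [0.5, 0.8, 0.5]
grip_width: 0.997
grasp_force: 0.0
```

```bash
cat >> h.py <<'E'
from scipy.spatial.transform import Rotation as Rot
def delta(p,ang):
    o=readout.get_obs(); M=Rot.from_quat(o['ee_rot']).as_matrix()
    a=np.degrees(np.arctan2(M[1,1],M[0,1])); d=M.T@(np.array(p)-o['position'])
    t=(a-ang+90)%180-90
    print('pos',o['position'].round(4),'toolz',M[:,2].round(3),'yang',a.round(2),'rows xyz',(d/.4).round(4),'turn',round(t/60,4))
E
python3 - <<'E'
from h import *
delta([.509,.042,.2482],64.7); shot('wrist','w1.png')
E
```

```text
pos [0.4683 0.1084 0.2482] toolz [-0. -0. -1.] yang 64.43 rows xyz [-1.636e-01 -1.059e-01  1.000e-04] turn -0.0046
```

View pics/w1.png

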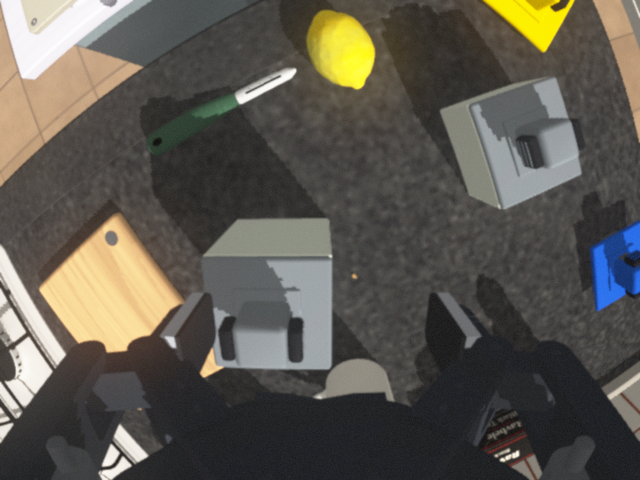

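The wrist view shows the tall lid with buttons at (228,338) and (295,340), its plate around (205-332, 256-368), the low canister at (535,150) and the board at left. I'll move directly above and check again.

```bash
python3 -m crank '[[-0.08,-0.05,0,-0.005],[-0.164,-0.106,0,-0.005],[-0.164,-0.106,0,-0.005],[-0.164,-0.106,0,-0.005]]'
python3 - <<'E'
from h import *
delta([.509,.042,.153],64.7)
c=load('w1.png')
Q=np.array([onz(c,u,v,.128,True) for u,v in [(205,258),(330,256),(331,368)]]); print(Q.round(4).tolist(),((Q[0]+Q[2])/2).round(4))
shot('wrist','w2.png')
E
```

```text
clock: 1.78
position: [0.5092, 0.0438, 0.248]
ee_rot: [0.217, 0.976, -0.0, -0.0]
ft_force: [0.5, 1.5, 0.7]
grip_width: 0.996
grasp_force: 0.0
pos [0.5092 0.0438 0.248 ] toolz [-0. -0. -1.] yang 64.9 rows xyz [-0.0015 -0.0042  0.2376] turn 0.0033
[[0.4469, 0.0258, 0.128], [0.484, 0.1079, 0.128], [0.5704, 0.0686, 0.128]] [0.5086 0.0472 0.128 ]
```

View pics/w2.png

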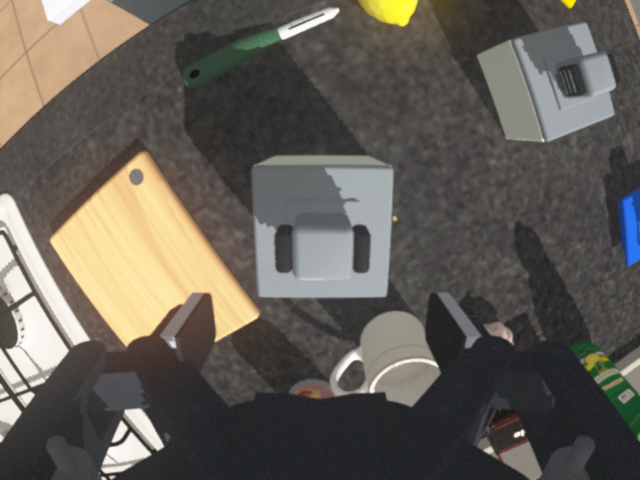

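Now the lid is at (323,232), buttons at (284,248) and (361,248), centred between the fingers (image x about 320).

```bash
python3 - <<'E'
from h import *
c=load('w2.png')
Q=np.array([onz(c,u,v,.128,True) for u,v in [(253,168),(393,166),(387,297),(260,297)]]); m=Q.mean(0); print(m.round(4),np.degrees(np.arctan2(*(Q[1]-Q[0])[1::-1])),np.degrees(np.arctan2(*(Q[2]-Q[3])[1::-1])),[np.linalg.norm(Q[i]-Q[i-1]).round(4) for i in range(4)])
print(onz(c,323,248,.162,True).round(4))
delta([m[0],m[1],.153],64.7)
B=np.array([onz(c,u,v,.018,True) for u,v in [(143,152),(259,314),(51,241)]]);print(B.round(4).tolist(),((B[1]+B[2])/2).round(4))
E
```

```text
[0.5091 0.0456 0.128 ] 65.8039531466419 64.86679574536598 [np.float64(0.0934), np.float64(0.0935), np.float64(0.0949), np.float64(0.0931)]
[0.5077 0.0457 0.162 ]
pos [0.5087 0.0453 0.248 ] toolz [-0.001  0.    -1.   ] yang 65.03 rows xyz [-0.0008  0.0011  0.2374] turn 0.0055
[[0.3782, -0.0963, 0.018], [0.5875, -0.0666, 0.018], [0.4028, -0.2693, 0.018]] [ 0.4951 -0.168   0.018 ]
```

```bash
python3 -m crank '[[0,0.002,0.06,0],[0,0.002,0.12,0],[0,0.002,0.18,0],[0,0.002,0.236,0],[0,0.002,0.236,0]]' 1 40
python3 -m crank '[[0,0,0,0],[0,0,0,0],[0,0,0,0],[0,0,0,0],[0,0,0,0]]' -1 50
python3 -m crank '[[0,0,0,0],[0,0,0,0],[0,0,0,0],[0,0,0,0],[0,0,0,0]]'
```

```text
clock: 2.25
position: [0.5062, 0.0469, 0.1499]
ee_rot: [0.215, 0.977, -0.001, -0.003]
ft_force: [-1.4, 1.4, -0.2]
grip_width: 0.994
grasp_force: 0.0
clock: 2.67
position: [0.5106, 0.0457, 0.1571]
ee_rot: [0.216, 0.976, 0.001, 0.002]
ft_force: [-4.9, -1.2, 17.9]
grip_width: 0.415
grasp_force: 49.4
clock: 3.08
position: [0.5107, 0.0457, 0.1571]
ee_rot: [0.216, 0.976, 0.001, 0.002]
ft_force: [-5.2, -0.0, 17.9]
grip_width: 0.42
grasp_force: 49.7
```

```bash
python3 - <<'E'
from h import *
delta([.509,.045,.153],64.7); shot('wrist','w3.png')
E
```

```text
pos [0.5107 0.0457 0.1571] toolz [ 0.004  0.002 -1.   ] yang 65.0 rows xyz [ 0.0031 -0.0033  0.0102] turn 0.0051
```

View pics/w3.png

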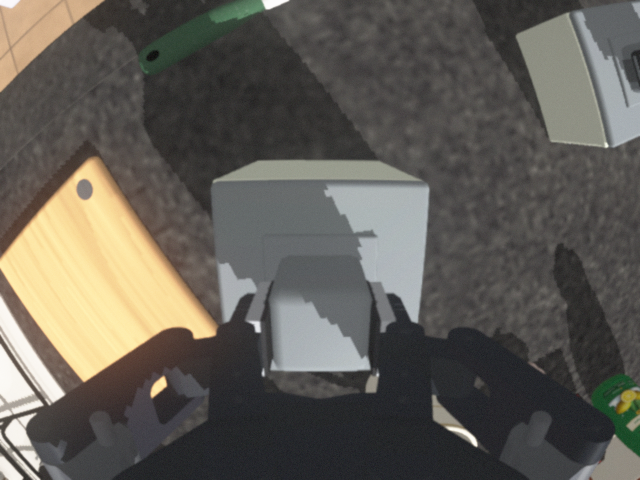

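The wrist view shows the pads at (268,325) and (372,325), either side of the block top (272–370), with the dark buttons hidden behind them. The upward 18 N fits the pads swinging forward as they closed. I'll lift a little and watch the force.

```bash
python3 -m crank '[[0,0,-0.01,0],[0,0,-0.02,0],[0,0,-0.02,0],[0,0,-0.02,0]]'
python3 -m crank '[[0,0,-0.01,0],[0,0,-0.02,0],[0,0,-0.02,0],[0,0,-0.02,0]]'
```

```text
clock: 3.47
position: [0.5094, 0.0451, 0.1623]
ee_rot: [0.216, 0.976, 0.0, 0.0]
ft_force: [-0.3, -0.2, -1.9]
grip_width: 0.416
grasp_force: 50.8
clock: 3.8
position: [0.5094, 0.045, 0.1701]
ee_rot: [0.217, 0.976, 0.0, 0.0]
ft_force: [-0.6, -0.1, -1.2]
grip_width: 0.414
grasp_force: 50.8
```

The force is just the lid's weight (about 1.7 N), so the catch is free. I'll lift on.

```bash
python3 -m crank '[[0,0,-0.03,0],[0,0,-0.07,0],[0,0,-0.12,0],[0,0,-0.15,0],[0,0,-0.15,0]]'
python3 - <<'E'
from h import *
delta([.495,-.172,.23],90+8.5); shot('side','s2.png')
cv2.imwrite('pics/s2c.png',cv2.resize(load('s2.png')['color'][100:340,240:480],None,fx=2.4,fy=2.4)[:,:,::-1])
E
```

```text
clock: 4.22
position: [0.5104, 0.0451, 0.2323]
ee_rot: [0.217, 0.976, 0.001, 0.002]
ft_force: [0.8, -0.5, -1.2]
grip_width: 0.416
grasp_force: 50.6
pos [0.5104 0.0451 0.2323] toolz [ 0.004  0.001 -1.   ] yang 64.98 rows xyz [-0.1947 -0.5082  0.0048] turn -0.5587
```

View pics/s2c.png

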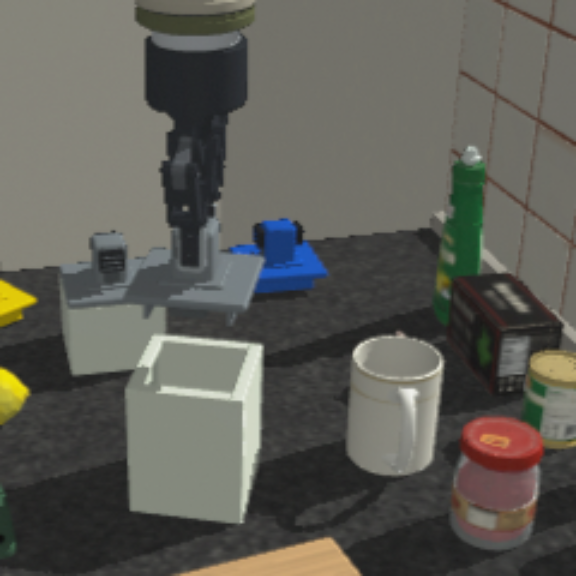

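The lid hangs level in the gripper above the open tall canister (rim at crop (195,360)), and the low canister (110,300) is still shut. Next I go to the board.

```bash
python3 -m crank '[[-0.03,-0.08,0,-0.1],[-0.06,-0.16,0,-0.2],[-0.095,-0.25,0,-0.3],[-0.13,-0.34,0,-0.4],[-0.165,-0.43,0,-0.5]]'
python3 - <<'E'
from h import *
delta([.495,-.172,.23],98.5); print(readout.get_obs()['joint_pos'].round(2))
E
```

```text
clock: 4.68
position: [0.4956, -0.1378, 0.2286]
ee_rot: [-0.043, 0.999, 0.0, -0.001]
ft_force: [1.7, -0.5, -2.1]
grip_width: 0.413
grasp_force: 50.6
pos [ 0.4956 -0.1378  0.2286] toolz [-0.001  0.    -1.   ] yang 94.88 rows xyz [ 0.0087 -0.0852 -0.0035] turn -0.0603
[-0.34  0.1   0.56  1.8  -0.05  1.26  1.89]
```

```bash
python3 -m crank '[[0.009,-0.08,0,-0.06],[0.009,-0.08,0,-0.06],[0.009,-0.08,0,-0.06],[0.009,-0.08,0,-0.06]]'
python3 - <<'E'
from h import *
delta([.495,-.172,.073],98.5); shot('wrist','w4.png')
E
```

```text
clock: 5.02
position: [0.4952, -0.1677, 0.2287]
ee_rot: [-0.071, 0.997, 0.0, -0.001]
ft_force: [0.5, -0.1, -2.4]
grip_width: 0.415
grasp_force: 50.7
pos [ 0.4952 -0.1677  0.2287] toolz [-0.002  0.    -1.   ] yang 98.15 rows xyz [ 0.0014 -0.0108  0.3893] turn -0.0059
```

View pics/w4.png

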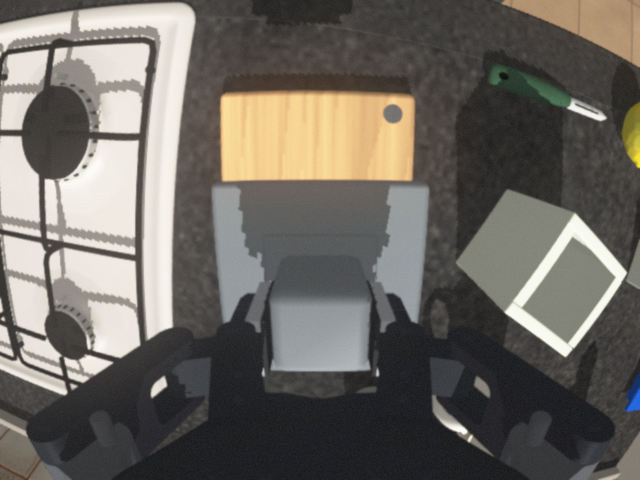

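The lid is square with the board (221–414 px across; lid centre at 320), held above it. I'll lower it, slowly at the end.

```bash
python3 -m crank '[[0,0,0.08,0],[0,0,0.16,0],[0,0,0.24,0],[0,0,0.31,0],[0,0,0.35,0]]'
python3 -m crank '[[0,0,0.005,0],[0,0,0.01,0],[0,0,0.015,0],[0,0,0.02,0],[0,0,0.02,0]]'
python3 -m crank '[[0,0,0.004,0],[0,0,0.008,0],[0,0,0.012,0],[0,0,0.012,0]]'
```

```text
clock: 5.48
position: [0.4941, -0.1661, 0.0864]
ee_rot: [-0.072, 0.997, 0.001, -0.002]
ft_force: [-0.7, 1.2, -0.9]
grip_width: 0.415
grasp_force: 50.7
clock: 5.9
position: [0.4962, -0.1681, 0.0826]
ee_rot: [-0.071, 0.997, 0.0, 0.001]
ft_force: [1.2, 0.3, -0.9]
grip_width: 0.419
grasp_force: 50.7
clock: 6.23
position: [0.4954, -0.1682, 0.0769]
ee_rot: [-0.071, 0.997, 0.0, -0.0]
ft_force: [-0.9, -0.1, -1.9]
grip_width: 0.421
grasp_force: 50.7
```

```bash
python3 -m crank '[[0,0,0.004,0],[0,0,0.007,0],[0,0,0.007,0]]'
python3 -m crank '[[0,0,0.003,0],[0,0,0.005,0],[0,0,0.005,0]]'
```

```text
clock: 6.48
position: [0.4954, -0.1682, 0.074]
ee_rot: [-0.071, 0.997, 0.0, -0.0]
ft_force: [-0.3, 0.1, -1.4]
grip_width: 0.416
grasp_force: 50.7
clock: 6.73
position: [0.4957, -0.1684, 0.0732]
ee_rot: [-0.071, 0.997, 0.0, 0.0]
ft_force: [-5.9, 1.5, 12.0]
grip_width: 0.421
grasp_force: 52.9
```

It touched down at the expected height with 12 N. Now release and rise.

```bash
python3 -m crank '[[0,0,0,0],[0,0,0,0],[0,0,0,0],[0,0,0,0],[0,0,0,0]]' 0.2 20
python3 -m crank '[[0,0,0,0],[0,0,0,0],[0,0,0,0],[0,0,0,0],[0,0,0,0]]' 0.8
python3 -m crank '[[0,0,-0.03,0],[0,0,-0.08,0],[0,0,-0.15,0],[0,0,-0.23,0],[0,0,-0.3,0]]'
python3 -m crank '[[0,0,-0.1,0],[0,0,-0.15,0],[0,0,-0.15,0]]'
python3 - <<'E'
from h import *
shot('scene','s9.png')
E
```

```text
clock: 7.15
position: [0.4955, -0.1682, 0.0721]
ee_rot: [-0.071, 0.997, 0.0, -0.0]
ft_force: [0.6, 0.7, -1.9]
grip_width: 0.599
grasp_force: 4.3
clock: 7.57
position: [0.4957, -0.1683, 0.0724]
ee_rot: [-0.071, 0.997, 0.0, 0.0]
ft_force: [0.0, -0.2, 0.2]
grip_width: 0.898
grasp_force: 0.0
clock: 7.98
position: [0.4954, -0.1687, 0.1949]
ee_rot: [-0.071, 0.997, -0.0, 0.0]
ft_force: [0.9, 0.2, 1.0]
grip_width: 0.895
grasp_force: 0.0
clock: 8.23
position: [0.4973, -0.1692, 0.2582]
ee_rot: [-0.071, 0.997, -0.001, 0.004]
ft_force: [0.3, 0.8, -0.2]
grip_width: 0.905
grasp_force: 0.0
```

View pics/s9.png

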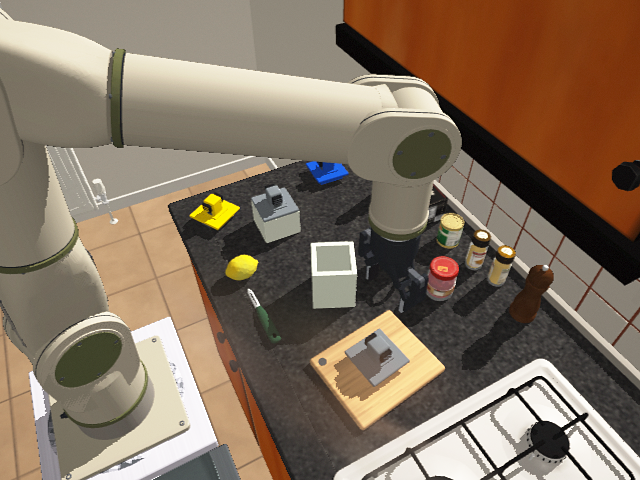

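The lid stands upright in the middle of the board at (377,356). The tall canister is open, the low one is shut, and the gripper is clear.

```bash
python3 -c "
from workcell import manip; print(manip.hand_in())"
```

```text
the job is handed in; nothing more can be done
None
```

I opened the tall canister and set its lid upright in the middle of the chopping board, then let go and moved the gripper clear; the low canister is still shut, and I handed the job in at about 8 s on the robot's clock.

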